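# Shut the clip box's two drawers on a corner stop, then lift it level and hold it

## Robot

A 6-joint arm with a two-finger parallel gripper is mounted at the origin on a cart in front of the work surface, level with it; the furniture and walls round the work are solid. World frame = base frame: x ahead of the robot, y to its left, z up, the work surface at z = 0. Lengths are in m, angles in degrees, forces in N, time in s.
With the tool pointing down it reaches from about 0.35 to 0.775 m from the base axis. Payload 7.3 kg.
Tool frame: the origin (TCP) lies at the centre of the arm's flange, where the gripper is bolted on; the fingertips stand 178 mm ahead of it and the grasp point (between the pads) lies bot.grip_depth ahead of it (bot.grip_depth is the distance from the TCP to the grasp point, in m); z points along the fingers, x is the direction in which the jaws open and shut, and the axes are right-handed (so a half turn about z gives the same grasp; the last joint's range is limited). The gripper opens to 92 mm and grips with 3 to 60 N. Pads are 19 mm wide; open, the fingers measure 130 mm over their backs; the gripper's body (75 mm by 190 mm) begins 47 mm behind the grasp point.
Start: joints at [-76.433, 19.595, 87.324, -0, 73.075, -8.365], TCP at [0.196, -0.487, 0.405] pointing down, gripper open.
Joint ranges: [-145.02, 145.02], [-44.19, 115.74], [2.07, 154.8], [-57.11, 237.11], [16.16, 152.29], [-177.93, 177.93]. Speed limits (degrees/s): [147.25, 147.25, 180, 180, 180, 180].

## Interface

Orientations are given as [roll, pitch, yaw] about the fixed x, y, z axes, in that order (R = Rz(yaw) Ry(pitch) Rx(roll)).
In Python, from rig import bot, command_gripper, snapshot, workorder, nets gives the robot as it stands. Calls block until the motion is done:
- bot.move_pose(position, orientation): joint-space move of the TCP to a pose.
- bot.move_straight(position, rotation=None, speed=0.15): straight line of the TCP; rotation=None keeps the orientation; speed is the mean speed in m/s.
- bot.set_joints(angles): joint-space move.
- command_gripper(opening): opening from 0.0 (shut) to 1.0 (fully open); the grip force is fixed at half the most; returns when the fingers have stopped.
- bot.wait(seconds).
- bot.solve_ik(position, orientation): joint angles nearest the present ones, or None.
- bot.get_state(): the state.
- snapshot(name): name is "scene" or "top" or "wrist"; returns a dict with "frame" (420x560x3 uint8, red, green, blue), "z_map" (420x560 float32, m along the optical axis (not along the pixel's ray), 0 where there is no reading), "vertical_fov" (degrees; the focal length in pixels is half the picture's height over the tangent of half this angle, whatever the lens; pixels are square), "cx", "cy" (the principal point, pixels), "eye" and "orientation" of the camera in the world. Camera axes: x right, y down, z forward; pixel columns grow to the right and rows downward; lengths in m; the calibration is good to about 2 mm. A picture is of the moment at which its call begins.
A pose or a line that the arm cannot do raises bot.Unreachable and nothing moves.
- workorder.hand_in(): hands the job in, once; it reports no verdict.
Trained networks look in a picture, given as the dict that the camera call returned (one of the last four; its "shot" number tells which), for a name from the list of things; names that differ only in an ending like _2 or _b are one class to them, and where a whole thing is asked for, a point or a joint stands for the part that bears it (a point fixed in the world has none). Each returns a list of dicts, best first, with "p" (0 to 1); they miss things now and then, are a little off and sometimes report something else, mostly with a low value. They report only what shows in the picture. A call takes as long as a camera call. They do not tell look-alikes from the thing itself.
- nets.search_frame(picture, thing): "bbox" ([centre column, centre row, width, height] in pixels, round what is visible of it).
- nets.spot_point(picture, thing): "xy" ([column, row] in pixels: a listed point, or the origin of a listed thing).
The state is a dict: "time_s": time; "q": joint angles; "joint_vel": joint speeds; "joint_efforts": joint torques, N m; "position": TCP position; "eef_rot": TCP orientation; "contact_force": force on the tool from outside, world axes, zero at the start; "wrist_torque": the same for the moment, N m; "opening": opening from 0.0 (shut) to 1.0 (fully open).
Only numpy, scipy, OpenCV 4.12 (cv2) and the standard library are available. Lean on these libraries where they do the work, as an engineer would, in place of code of your own. Each camera call takes 0.05 s, during which the arm holds its last target.

## Task

The little clip box has been left with both end drawers ajar. Take it by its black handle and push one drawer fully shut against the steel corner stop, turn the box, and push the other drawer fully shut against the stop as well (either one first); then lift the box so that its underside is at least 10 cm above the desk and hold it there, level and still, clear of everything: finish while holding it. Keep the box upright throughout and leave the mug, the stapler, the eraser and the block of notes where they are.

Things in the scene. Friction and masses are not known exactly. Their poses are not given: they have to be found in the camera images.
- clip_box: Grey plastic clip box with a black handle on top and a drawer in each end, 0.38 kg in all (may vary by 30 %). Shell 100 mm (its x) x 70 mm (y) x 56 mm high; with both drawers shut 112 mm along x. Origin: centre of the underside; z up. The blue-fronted drawer slides out at the +x end, the yellow-fronted one at the -x end.
- box_handle (a point): Centre of the handle's grip bar, 87 mm straight above the box's underside centre; axes as the box. The bar is 14 mm thick along the box's x, 60 mm long along its y and 22 mm high (from 76 to 98 mm above the underside), straight above the box's centre, with 20 mm of space between it and the box's top; take it from above across its 14 mm thickness. With the drawers shut the centre of mass lies under it.
- blue_drawer (a joint): How far the blue drawer (+x end) is out, in m: 0 is shut (against a hard stop), 0.035 fully out. Its flat front, 70 mm wide and 56 mm high, stands 56 mm plus this value from the box's centre. It slides with about 1.2 N of friction and stays where it is left.
- yellow_drawer (a joint): The same for the yellow drawer at the -x end.
- corner_stop: Dark steel corner stop, screwed to the desk: two upright walls at a right angle, each 130 mm long, 50 mm high, 5 mm thick. Origin: the inside corner at desk level. From it one wall runs along its own -y (its inner face looks to its -x), the other along its own -x (its inner face looks to its -y); the box is brought into the quarter x < 0, y < 0, where the desk is bare. 4 mm thick feet stick out 34 mm on the outer sides.
- mug: White mug, 92 x 127 x 95 mm high, upright; origin at its underside. To be left alone.
- stapler: Black desk stapler, 144 x 39 x 54 mm, long along its x; origin: centre of the underside. To be left alone.
- eraser: Grey and white eraser, 20 x 44 x 12 mm; origin: centre of the underside. To be left alone.
- sticky_notes: Block of white notes, 77 x 77 x 13 mm; origin: centre of the underside. To be left alone.
There are look-alikes about, which are no part of the job. What is shaped like the clip_box but purple is not meant.

How it is judged:
By the outcome, as a careful person would: the job done as asked, in the order asked, and still so for the second after the job is handed in, while the arm keeps its last pose, push and grip.
It also fails if it takes over 61 s, if anything falls off the work surface, if the arm or the gripper's body presses on something with over 40 N, if the wrist force passes 120 N, or if a joint passes its speed limit or range.

## Working session

There is one attempt and no reset: what is moved stays moved. The work goes in short steps, each a Python script; the robot and the scene stay as the last script left them, time stands still between calls to the robot, and variables do not carry over. Pictures are saved under pics/ and viewed, and the job is handed in when it is done.

```bash
ls; mkdir -p pics; cat > h.py <<'E'
import numpy as np, cv2
from scipy.spatial.transform import Rotation as R
from rig import bot, command_gripper, snapshot, workorder, nets
def Rm(o):
    o=np.array(o,float)
    if o.shape==(3,3): return o
    if o.shape==(4,): raise Exception('quat')
    return R.from_euler('xyz',o,degrees=True).as_matrix()
def foc(p): return p['frame'].shape[0]/2/np.tan(np.radians(p['vertical_fov']/2))
def cloud(p):
    z=p['z_map']; v,u=np.indices(z.shape); f=foc(p)
    c=np.stack([(u-p['cx'])/f*z,(v-p['cy'])/f*z,z],-1)
    w=c@Rm(p['orientation']).T+np.array(p['eye'])
    w[z<=0]=np.nan
    return w
def proj(p,X):
    c=(np.array(X)-p['eye'])@Rm(p['orientation']); f=foc(p)
    return c[...,0]/c[...,2]*f+p['cx'], c[...,1]/c[...,2]*f+p['cy']
def save(p,n): cv2.imwrite('pics/'+n+'.png',p['frame'][...,::-1])
E
python3 - <<'E'
from h import *
import pickle
for n in ['scene','top']:
    p=snapshot(n); save(p,n+'0'); pickle.dump(p,open(n+'0.pkl','wb'))
    print(n,p['eye'],p['orientation'],p['vertical_fov'],p['cx'],p['cy'])
    for t in ['clip_box','corner_stop','mug','stapler','eraser','sticky_notes']:
        print(t,[(np.round(d['bbox']).tolist(),round(d['p'],2)) for d in nets.search_frame(p,t)][:3])
    for t in ['box_handle','clip_box','corner_stop']:
        print(t,[(np.round(d['xy'],1).tolist(),round(d['p'],2)) for d in nets.spot_point(p,t)][:3])
s=bot.get_state(); print(s['time_s'],bot.grip_depth,s['position'],s['eef_rot'],s['contact_force'])
E
```

```text
pics
scene [-0.13382539 -1.48486778  1.44611331] [-133.73229789   -0.95383269  -27.60875654] 42.256142242697365 284.56923838527905 209.66339613393941
clip_box [([325.0, 340.0, 43.0, 39.0], 0.9), ([271.0, 231.0, 34.0, 44.0], 0.66), ([272.0, 147.0, 22.0, 17.0], 0.43)]
corner_stop [([260.0, 168.0, 44.0, 20.0], 0.7)]
mug [([322.0, 208.0, 25.0, 33.0], 0.88), ([320.0, 275.0, 43.0, 18.0], 0.61)]
stapler [([320.0, 274.0, 42.0, 18.0], 0.55)]
eraser []
sticky_notes [([271.0, 145.0, 25.0, 16.0], 0.53), ([271.0, 230.0, 29.0, 43.0], 0.45)]
box_handle [([329.8, 327.7], 0.93), ([269.1, 217.3], 0.88)]
clip_box [([270.7, 231.1], 0.72), ([325.4, 342.8], 0.61)]
corner_stop [([255.7, 164.4], 0.83)]
top [-0.33435612 -0.19653876  1.48991887] [-148.30357502   -0.92948813  -90.26484269] 42.35125444780736 285.91788594490686 210.96118723548062
clip_box [([461.0, 255.0, 35.0, 43.0], 0.68)]
corner_stop [([182.0, 217.0, 40.0, 52.0], 0.69)]
mug [([298.0, 174.0, 38.0, 37.0], 0.74), ([152.0, 179.0, 26.0, 20.0], 0.38)]
stapler [([377.0, 219.0, 11.0, 27.0], 0.54)]
eraser [([129.0, 266.0, 8.0, 15.0], 0.48)]
sticky_notes [([153.0, 178.0, 29.0, 16.0], 0.78)]
box_handle [([465.2, 244.3], 0.98)]
clip_box [([455.8, 258.3], 0.72)]
corner_stop [([176.3, 203.6], 0.77)]
1.0 0.1592 [ 0.19612116 -0.48699705  0.40472488] [ 1.79999397e+02 -4.13457260e-03 -6.80635788e+01] [ 0.04696287 -0.16907474 -0.40755807]
```

View pics/scene0.png

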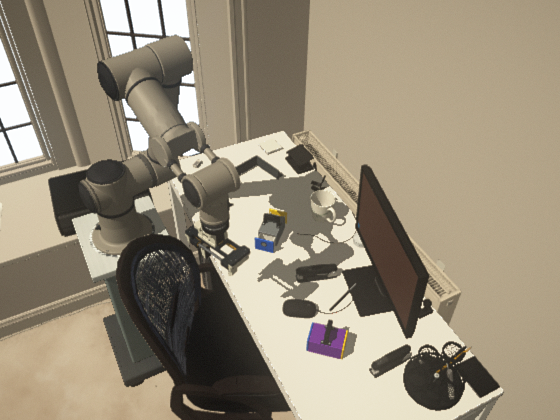

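View pics/top0.png

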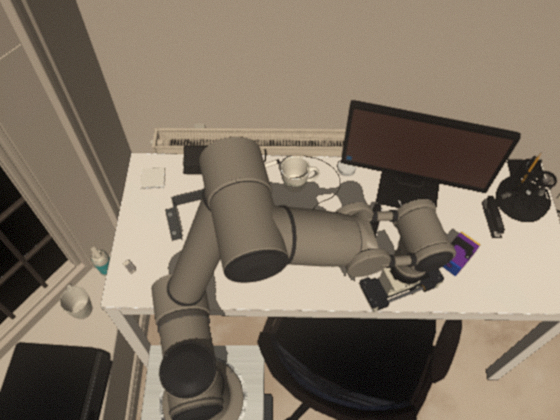

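```bash
python3 - <<'E'
import pickle,cv2
for n,(x0,x1,y0,y1) in {'scene0':(220,400,130,290),'top0':(110,310,140,300)}.items():
    p=pickle.load(open(n+'.pkl','rb'))
    cv2.imwrite('pics/%s_c.png'%n,cv2.resize(p['frame'][y0:y1,x0:x1,::-1],None,fx=4,fy=3.7,interpolation=cv2.INTER_CUBIC))
E
```

```text
(no output)
```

The scene picture shows the grey box, with blue front toward (264,243) and yellow at (278,213). The purple look-alike is at (327,340), the corner stop at (260,168), the mug at (322,205) and the stapler at (318,271). The top view shows the arm over the box, and the stop's left part around (175,215).

View pics/scene0_c.png

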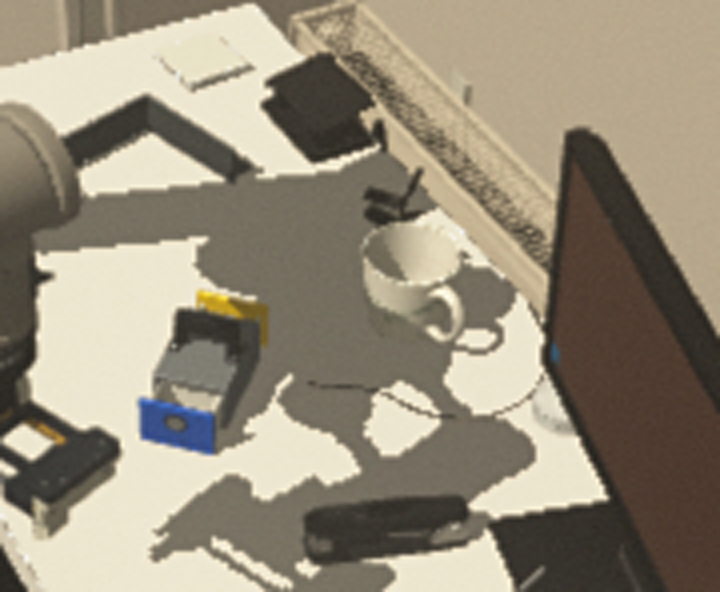

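```bash
python3 - <<'E'
import pickle
from h import *
p=pickle.load(open('scene0.pkl','rb')); w=cloud(p)
for u,v in [(269,217),(264,243),(278,213),(270,231),(256,164),(260,155),(322,205),(318,271),(271,146)]: print(u,v,w[v,u].round(3))
m=(np.abs(w[...,2]-.3)<.28)&(w[...,2]>.015)
P=w[m&(w[...,0]>.2)&(w[...,0]<.9)&(w[...,1]>-.5)&(w[...,1]<.5)]
# topdown map of heights
img=np.zeros((500,400),np.uint8)
for q in P:
    if q[2]<.12: img[int((.5-q[1])*500),int((q[0]-.1)*500)]=int(min(255,q[2]*2500))
cv2.imwrite('pics/map0.png',img)
E
```

```text
269 217 [ 0.475 -0.25   0.092]
264 243 [ 0.424 -0.312  0.041]
278 213 [ 0.533 -0.208  0.051]
270 231 [ 0.462 -0.285  0.059]
256 164 [0.607 0.139 0.005]
260 155 [ 0.651  0.192 -0.   ]
322 205 [ 0.716 -0.221  0.025]
318 271 [ 0.531 -0.507  0.039]
271 146 [0.712 0.209 0.016]
```

View pics/map0.png

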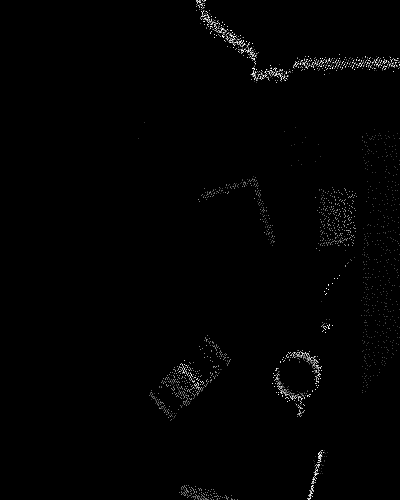

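```bash
python3 - <<'E'
import pickle
from h import *
p=pickle.load(open('scene0.pkl','rb')); w=cloud(p)
# walls tops
x,y,z=w[...,0],w[...,1],w[...,2]
m=(x>.45)&(x<.7)&(y>-.02)&(y<.17)&(z>.044)&(z<.056)
P=w[m]; print(len(P)); 
def rot(a): return np.array([[np.cos(a),-np.sin(a)],[np.sin(a),np.cos(a)]])
from scipy.optimize import least_squares
# top strips: 0<=X<=5 for wall1 (y in -130..0), 0<=Y<=5 for wall2
def res(t):
    q=(P[:,:2]-t[:2])@rot(t[2]); d1=np.where(q[:,1]<.01,np.abs(q[:,0]-.0025),1); d2=np.where(q[:,0]<.01,np.abs(q[:,1]-.0025),1)
    return np.minimum(d1,d2)
s=least_squares(res,[.607,.14,np.radians(15.5)],loss='soft_l1',f_scale=.002); print('corner',s.x[:2],np.degrees(s.x[2]))
q=(P[:,:2]-s.x[:2])@rot(s.x[2]); print(q.min(0),q.max(0),np.median(np.abs(s.fun)))
m=(np.hypot(x-.475,y+.25)<.06)&(z>.075)&(z<.105); H=w[m]; print(len(H),H.mean(0),H.max(0))
for u,c in [('blue',(0,0,1)),('yel',0)]: pass
rgb=p['frame'].astype(int); r,g,b=rgb[...,0],rgb[...,1],rgb[...,2]
near=np.hypot(x-.475,y+.25)<.15
B=w[near&(b>r+60)]; Y=w[near&(r>b+80)&(z>.02)]
print(B.mean(0),len(B),Y.mean(0),len(Y)); 
d=B.mean(0)-Y.mean(0); print(np.degrees(np.arctan2(d[1],d[0])),np.linalg.norm(d[:2]))
for n,c in (('B',B),('Y',Y)):
    k=cv2.minAreaRect((c[:,:2]*1000).astype(np.float32)); print(n,k)
for yaw in [-133,47]:
  for yo in [yaw]:
    # tool down: roll 180, yaw -> tool x dir = yaw
    for pos,yw in [((.475,-.25),yo),((.53,.05),yo-31.5),((.53,.05),yo-121.5),((.53,.05),yo+58.5),((.53,.05),yo+148.5)]:
        for z in (.25,):
            k=bot.solve_ik([*pos,z],[180,0,yw]); print(yaw,pos,yw,None if k is None else np.round(k))
E
```

```text
77
corner [0.60376105 0.13658016] 18.037363686931165
[-0.11220726 -0.129503  ] [0.01136278 0.00980445] 0.00272053482238602
103 [ 0.48186788 -0.25341192  0.09089524] [ 0.5073805  -0.22174918  0.1046381 ]
[ 0.42387408 -0.31140157  0.03228729] 160 [ 0.52503732 -0.19034882  0.04665264] 52
-129.88535090632155 0.15775857676768268
B ((424.894287109375, -309.0194396972656), (21.926713943481445, 68.47148132324219), 44.91806411743164)
Y ((524.8206787109375, -193.37135314941406), (17.817508697509766, 46.6104736328125), 45.65784454345703)
-133 (0.475, -0.25) -133 [-36.  31.  97.  -0.  52.  97.]
-133 (0.53, 0.05) -164.5 [ -3.  30.  98.   0.  52. 162.]
-133 (0.53, 0.05) -254.5 [  -3.   30.   98.   -0.   52. -108.]
-133 (0.53, 0.05) -74.5 [-3. 30. 98. -0. 52. 72.]
-133 (0.53, 0.05) 15.5 [ -3.  30.  98.  -0.  52. -18.]
47 (0.475, -0.25) 47 [-36.  31.  97.  -0.  52. -83.]
47 (0.53, 0.05) 15.5 [ -3.  30.  98.  -0.  52. -18.]
47 (0.53, 0.05) -74.5 [-3. 30. 98. -0. 52. 72.]
47 (0.53, 0.05) 105.5 [  -3.   30.   98.   -0.   52. -108.]
47 (0.53, 0.05) 195.5 [ -3.  30.  98.   0.  52. 162.]
```

```bash
python3 - <<'E'
from h import *
import pickle
bot.move_pose([.50,.03,.42],[180,0,15.5])
p=snapshot('wrist'); pickle.dump(p,open('w1.pkl','wb')); save(p,'w1')
p=snapshot('scene'); pickle.dump(p,open('s1.pkl','wb')); save(p,'s1')
bot.move_pose([.472,-.252,.40],[180,0,46])
p=snapshot('wrist'); pickle.dump(p,open('w2.pkl','wb')); save(p,'w2')
print(p['eye'],p['orientation'],[(d['xy'],d['p']) for d in nets.spot_point(p,'box_handle')])
p=snapshot('top'); pickle.dump(p,open('t2.pkl','wb')); save(p,'t2')
s=bot.get_state();print(s['time_s'],s['position'],s['eef_rot'])
E
```

```text
[ 0.41853723 -0.20044077  0.37967033] [ 1.64159231e+02 -8.22413621e-02  4.59525838e+01] [([291.6, 217.8], 0.63)]
4.5 [ 0.47240678 -0.25094917  0.40022435] [ 1.79984335e+02 -1.49696456e-02  4.60734591e+01]
```

View pics/w1.png

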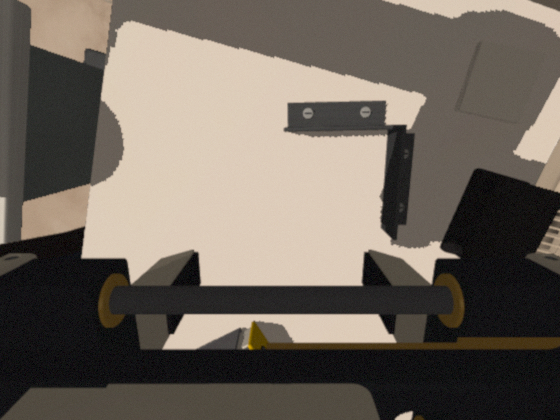

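View pics/w2.png

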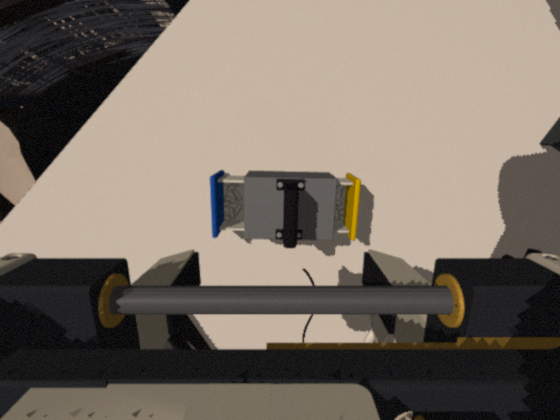

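View pics/t2.png

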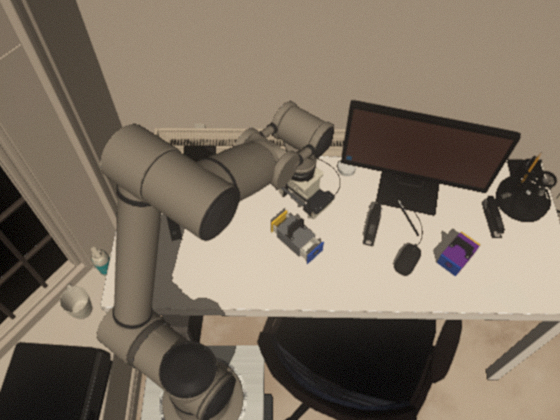

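Wrist shot w1 shows the stop with its inner corner near (386,127). w2 shows the box with the handle bar at (290,215), blue front at (217,205) and yellow at (353,207).

```bash
cat > fit.py <<'E'
from h import *
import sys,pickle
from scipy.optimize import least_squares
def rot(a): return np.array([[np.cos(a),-np.sin(a)],[np.sin(a),np.cos(a)]])
E
python3 - <<'E'
from fit import *
p=pickle.load(open('w1.pkl','rb')); w=cloud(p); x,y,z=w[...,0],w[...,1],w[...,2]
c0=np.array([.604,.137]);
m=(np.hypot(x-c0[0],y-c0[1])<.16)&(z>.042)&(z<.06); P=w[m]
def res(t):
    q=(P[:,:2]-t[:2])@rot(t[2]); d1=np.where(q[:,1]<.01,np.abs(q[:,0]-.0025),1); d2=np.where(q[:,0]<.01,np.abs(q[:,1]-.0025),1)
    return np.minimum(d1,d2)
s=least_squares(res,[*c0,np.radians(16)],loss='soft_l1',f_scale=.001)
print('corner',s.x[:2],np.degrees(s.x[2]),len(P),np.median(s.fun),np.median(P[:,2]))
q=(P[:,:2]-s.x[:2])@rot(s.x[2]); print(q.min(0),q.max(0))
a=q[q[:,1]<-.02]; b=q[q[:,0]<-.02]; print('w1 X',np.percentile(a[:,0],[2,50,98]),len(a),'w2 Y',np.percentile(b[:,1],[2,50,98]),len(b))
d=w[(np.hypot(x-.5,y-.1)<.05)]; print('desk z',np.nanmedian(d[:,2]))
p=pickle.load(open('w2.pkl','rb')); w=cloud(p); x,y,z=w[...,0],w[...,1],w[...,2]
near=np.hypot(x-.475,y+.25)<.15
H=w[near&(z>.085)&(z<.11)]; print('handle',len(H),cv2.minAreaRect((H[:,:2]*1000).astype(np.float32)),np.median(H,0))
rgb=p['frame'].astype(int); r,g,b=rgb[...,0],rgb[...,1],rgb[...,2]
B=w[near&(b>r+60)&(z>.045)&(z<.07)]; Y=w[near&(r>b+80)&(z>.045)&(z<.07)]
for n,c in (('B',B),('Y',Y)): print(n,len(c),cv2.minAreaRect((c[:,:2]*1000).astype(np.float32)),np.median(c,0))
T=w[near&(z>.05)&(z<.062)&(abs(r-b)<40)]; print('top',len(T),cv2.minAreaRect((T[:,:2]*1000).astype(np.float32)),np.median(T,0))
u=proj(p,np.array([.475,-.25,.09]));print(u)
d=w[near&(z<.02)]; print('desk',np.median(d[:,2]))
E
```

```text
corner [0.75196072 0.10458741] -3.187044317498842 2015 0.009947229067907955 0.04801719446493441
[-0.26933284 -0.09522873] [0.01       0.03125809]
w1 X [-0.12824038 -0.10911304  0.00069209] 585 w2 Y [-0.0902591  -0.00493975  0.02765587] 1262
desk z 0.3406403280526701
handle 858 ((483.2840881347656, -250.36033630371094), (14.022050857543945, 59.10302734375), 44.6612434387207) [ 0.48152191 -0.24885246  0.09685321]
B 270 ((424.5906066894531, -308.25433349609375), (4.741706848144531, 67.47013854980469), 44.35105895996094) [ 0.42307584 -0.30643514  0.05504597]
Y 441 ((534.7567749023438, -199.27745056152344), (6.441319465637207, 68.81446838378906), 44.601661682128906) [ 0.53267438 -0.19871164  0.05469461]
top 4908 ((470.6644287109375, -263.4311828613281), (136.3335418701172, 70.32841491699219), 44.69217300415039) [ 0.48115497 -0.24957348  0.05545597]
(np.float64(284.123475302471), np.float64(210.94119433763305))
desk -0.0005189668437047268
```

```bash
python3 - <<'E'
from fit import *
p=pickle.load(open('w1.pkl','rb')); w=cloud(p); x,y,z=w[...,0],w[...,1],w[...,2]
v,u=np.indices(z.shape)
c0=np.array([.604,.137]);
m=(u>270)&(u<420)&(v>90)&(v<245)&(z>.044)&(z<.054); P=w[m]
def res(t):
    q=(P[:,:2]-t[:2])@rot(t[2]); d1=np.where(q[:,1]<.01,np.abs(q[:,0]-.0025),1); d2=np.where(q[:,0]<.01,np.abs(q[:,1]-.0025),1)
    return np.minimum(d1,d2)
s=least_squares(res,[*c0,np.radians(16)],loss='soft_l1',f_scale=.001)
print('corner',s.x[:2],np.degrees(s.x[2]),len(P),np.median(s.fun),np.median(P[:,2]))
q=(P[:,:2]-s.x[:2])@rot(s.x[2]); print(q.min(0),q.max(0))
a=q[q[:,1]<-.02]; b=q[q[:,0]<-.02]; print('w1 X',np.percentile(a[:,0],[2,50,98]),len(a),'w2 Y',np.percentile(b[:,1],[2,50,98]),len(b))
for yy in(.02,.06,.1): 
  k=a[abs(a[:,1]+yy)<.015]; print(yy,k[:,0].mean(),len(k))
  k=b[abs(b[:,0]+yy)<.015]; print(yy,k[:,1].mean(),len(k))
print(proj(p,np.array([*s.x[:2],.05])))
E
```

```text
corner [0.6061207  0.13817308] 16.646848837262056 1188 0.0012396028495330555 0.04913802742995346
[-0.12810718 -0.12941154] [0.00626047 0.00498065]
w1 X [0.00063696 0.00236196 0.00564474] 507 w2 Y [9.13725915e-05 2.46947780e-03 4.86814867e-03] 460
0.02 0.002740371727967906 79
0.02 0.002361223041586953 58
0.06 0.0026793403204050017 142
0.06 0.0025643958056869916 129
0.1 0.002653787183934113 132
0.1 0.002500697201070635 139
(np.float64(400.77304640489166), np.float64(128.3059197844998))
```

```bash
cat >> fit.py <<'E'
C=np.array([.6061,.1382]); CY=16.65
def cpos(xc,yc,z): return [*(C+rot(np.radians(CY))@np.array([xc,yc])),z]
E
python3 - <<'E'
from fit import *
o=[180,0,44.6]
bot.move_pose([.4833,-.2504,.31],o)
bot.move_straight([.4833,-.2504,.247],speed=.08)
s=bot.get_state();print(s['time_s'],s['position'],s['contact_force'])
command_gripper(0.0); s=bot.get_state();print(s['time_s'],s['opening'],s['contact_force'],s['position'])
z0=s['position'][2]
bot.move_straight([.4833,-.2504,.277],speed=.08)
s=bot.get_state();print(s['time_s'],s['opening'],s['contact_force'],s['position'],s['eef_rot'])
for n in('scene','wrist'):
    p=snapshot(n); pickle.dump(p,open(n+'3.pkl','wb')); save(p,n+'3')
E
```

```text
5.8917 [ 0.48350351 -0.25053413  0.24749601] [ 0.92696502 -0.40058355 -0.01555287]
7.075 0.14651539585864673 [ 1.22497655 -0.14706285  0.82791167] [ 0.48334352 -0.25037251  0.24698503]
7.6 0.14775700513932127 [-0.07022796  0.10890588 -3.62836354] [ 0.48313263 -0.25032547  0.27692699] [-1.79991575e+02  4.27455632e-03  4.45998675e+01]
```

View pics/wrist3.png

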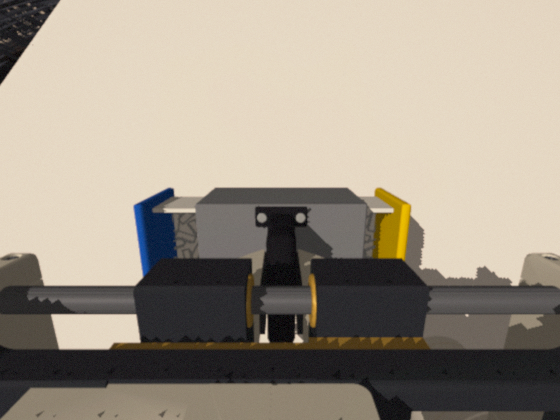

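The box is held (3.6 N, 13.6 mm opening). The wrist view shows it level between the jaws, with both drawers still ajar. Next I push the yellow drawer.

```bash
cat >> fit.py <<'E'
def st(tag=''):
    s=bot.get_state(); q=(np.array(s['position'][:2])-C)@rot(np.radians(CY))
    print(tag,round(s['time_s'],2),'c',q.round(4),'z',round(s['position'][2],4),'F',(np.r_[rot(np.radians(CY)).T@s['contact_force'][:2],s['contact_force'][2]]).round(1),'T',np.round(s['wrist_torque'],2),'op',round(s['opening'],3)); return s
E
python3 - <<'E'
from fit import *
o=[180,0,CY]
bot.move_pose(cpos(-.11,-.065,.277),o); st()
bot.move_straight(cpos(-.11,-.065,.251),speed=.08)
bot.move_straight(cpos(-.085,-.065,.251),speed=.06); s=st()
f0=(rot(np.radians(CY)).T@s['contact_force'][:2])[0]
x=-.085
while x<-.048:
    x+=.002; bot.move_straight(cpos(x,-.065,.251),speed=.04); s=st()
    if abs((rot(np.radians(CY)).T@s['contact_force'][:2])[0]-f0)>12: break
p=snapshot('wrist'); save(p,'w4'); p=snapshot('scene'); save(p,'s4')
E
```

```text
8.84 c [-0.11   -0.0656] z 0.2769 F [ 0.9 -0.7 -3.7] T [ 0.01 -0.17 -0.04] op 0.151
 9.88 c [-0.085  -0.0649] z 0.2509 F [-0.4 -0.4 -3.5] T [-0.   -0.08  0.03] op 0.151
 10.13 c [-0.0831 -0.065 ] z 0.251 F [-0.3  0.2 -3.9] T [-0.03 -0.14 -0.02] op 0.151
 10.38 c [-0.0809 -0.065 ] z 0.251 F [-0.7 -1.2 -3.5] T [ 0.04 -0.09  0.03] op 0.149
 10.63 c [-0.0789 -0.065 ] z 0.251 F [-0.1 -0.9 -3.7] T [-0.06 -0.11 -0.  ] op 0.151
 10.88 c [-0.0769 -0.065 ] z 0.251 F [-0.2  0.2 -4.2] T [-0.04 -0.11  0.04] op 0.152
 11.13 c [-0.0749 -0.065 ] z 0.251 F [-0.   0.9 -4.3] T [ 0.05 -0.13 -0.03] op 0.153
 11.38 c [-0.073 -0.065] z 0.2509 F [ 0.2  0.6 -3.3] T [ 0.04 -0.08  0.02] op 0.154
 11.63 c [-0.0709 -0.065 ] z 0.2509 F [-0.1 -0.5 -3.3] T [-0.01 -0.02 -0.01] op 0.151
 11.88 c [-0.0689 -0.065 ] z 0.251 F [-0.8  0.9 -3.5] T [ 0.03  0.01 -0.01] op 0.147
 12.13 c [-0.0668 -0.065 ] z 0.251 F [ 0.  -0.5 -3.7] T [-0.01 -0.05  0.06] op 0.15
 12.38 c [-0.0648 -0.065 ] z 0.251 F [-0.2 -0.3 -3.9] T [ 0.02 -0.02 -0.02] op 0.152
 12.63 c [-0.0628 -0.065 ] z 0.251 F [ 0.3  0.3 -4.3] T [-0.03  0.   -0.05] op 0.151
 12.88 c [-0.0609 -0.065 ] z 0.251 F [-0.3  0.3 -4. ] T [ 0.01 -0.09 -0.02] op 0.156
 13.13 c [-0.0588 -0.065 ] z 0.251 F [ 0.2 -0.7 -4.2] T [-0.08 -0.05 -0.01] op 0.151
 13.38 c [-0.0568 -0.065 ] z 0.251 F [ 0.1 -0.2 -4. ] T [-0.02 -0.02 -0.02] op 0.151
 13.63 c [-0.0549 -0.065 ] z 0.251 F [ 0.1  0.2 -3.9] T [-0.02  0.   -0.01] op 0.148
 13.88 c [-0.0535 -0.065 ] z 0.2509 F [-5.8 -0.9 -0.9] T [-0.32  0.7  -0.03] op 0.147
 14.13 c [-0.0525 -0.0649] z 0.2507 F [-11.    0.2   1.8] T [-0.71  1.61 -0.08] op 0.15
 14.38 c [-0.0516 -0.0649] z 0.2504 F [-16.9  -1.4   4.6] T [-1.02  2.5  -0.01] op 0.151
```

View pics/w4.png

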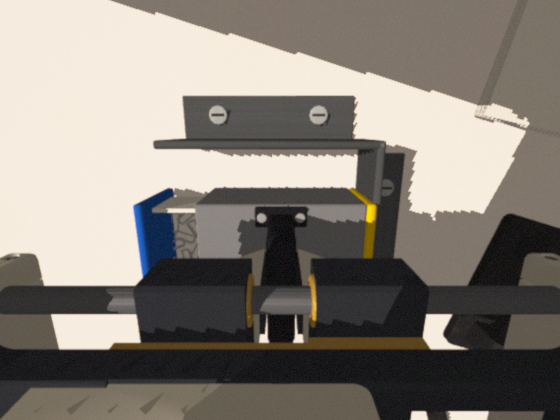

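The yellow front at (370,210) lies flush on the shell and against the stop wall, and force rose hard at −0.054. Now I back off, turn 90°, and push blue against the other wall.

```bash
python3 - <<'E'
from fit import *
bot.move_straight(cpos(-.085,-.075,.251),speed=.08)
bot.move_straight(cpos(-.12,-.13,.29),speed=.12); st('back')
p=snapshot('wrist'); save(p,'w5'); 
o=[180,0,CY-90]
bot.move_pose(cpos(-.12,-.13,.29),o); st('turned')
bot.move_straight(cpos(-.065,-.125,.251),speed=.10)
bot.move_straight(cpos(-.065,-.092,.251),speed=.06); s=st()
y=-.092
while y<-.045:
    y+=.003 if y<-.062 else .002; bot.move_straight(cpos(-.065,y,.251),speed=.05); s=st()
    if (rot(np.radians(CY)).T@s['contact_force'][:2])[1]<-14: break
p=snapshot('wrist'); save(p,'w6')
E
```

```text
back 15.88 c [-0.12   -0.1298] z 0.2898 F [-0.9  0.2 -4.1] T [-0.04 -0.13  0.01] op 0.148
turned 17.33 c [-0.1199 -0.1298] z 0.2898 F [ 0.6  0.5 -2.8] T [-0.01  0.01 -0.03] op 0.148
 18.86 c [-0.0649 -0.0919] z 0.2511 F [ 0.2  0.3 -4.5] T [-0.08  0.01 -0.06] op 0.149
 19.11 c [-0.065  -0.0891] z 0.2509 F [ 0.4 -0.1 -3.8] T [0.01 0.02 0.01] op 0.152
 19.36 c [-0.065  -0.0859] z 0.251 F [ 0.1 -0.4 -3.2] T [-0.06  0.02 -0.  ] op 0.149
 19.61 c [-0.065  -0.0828] z 0.251 F [ 0.2 -0.1 -4.5] T [-0.09  0.02 -0.06] op 0.153
 19.86 c [-0.065  -0.0798] z 0.251 F [-0.  -0.4 -3.7] T [-0.04  0.02  0.02] op 0.149
 20.11 c [-0.065  -0.0767] z 0.251 F [ 0.2 -0.5 -4.3] T [ 0.04  0.01 -0.03] op 0.149
 20.36 c [-0.065  -0.0737] z 0.251 F [-0.5  0.6 -4.2] T [-0.02  0.03 -0.01] op 0.148
 20.61 c [-0.065  -0.0707] z 0.251 F [-0.5  0.6 -3.7] T [-0.04 -0.01 -0.03] op 0.152
 20.86 c [-0.065  -0.0678] z 0.251 F [ 0.5 -0.2 -3.8] T [ 0.   -0.    0.03] op 0.15
 21.11 c [-0.065  -0.0648] z 0.251 F [-0.7  0.1 -4.1] T [ 0.06 -0.02 -0.02] op 0.152
 21.36 c [-0.065  -0.0618] z 0.251 F [ 1.  -0.2 -3.3] T [0.01 0.03 0.03] op 0.152
 21.61 c [-0.065  -0.0598] z 0.251 F [ 0.1  0.2 -3.3] T [-0.    0.03 -0.02] op 0.151
 21.86 c [-0.065  -0.0579] z 0.251 F [-0.7 -0.1 -4.4] T [-0.01  0.02 -0.03] op 0.142
 22.11 c [-0.065  -0.0565] z 0.2511 F [-2.  -4.9 -2.8] T [-0.98 -0.1   0.01] op 0.151
 22.36 c [-0.065  -0.0557] z 0.2515 F [ -1.7 -12.1  -2.2] T [-2.2  -0.24 -0.03] op 0.153
 22.61 c [-0.0649 -0.0547] z 0.2519 F [ -5.  -16.4  -0.2] T [-3.3  -0.31 -0.03] op 0.152
```

View pics/w5.png

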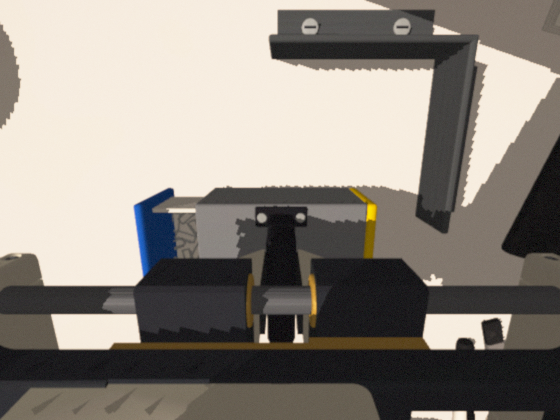

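View pics/w6.png

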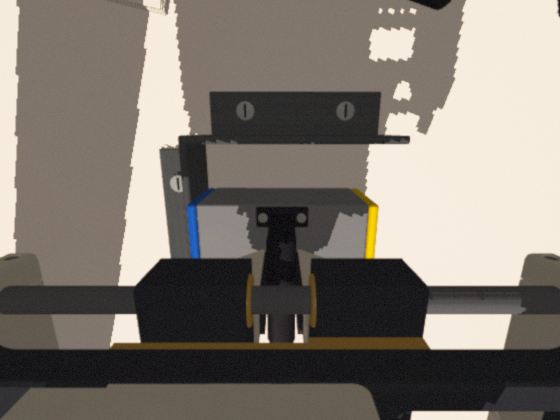

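w5 shows yellow flush. w6 shows blue at (193,225), flush on the shell and against the wall. Next I back off, lift and check.

```bash
python3 - <<'E'
from fit import *
bot.move_straight(cpos(-.068,-.085,.252),speed=.06)
bot.move_straight(cpos(-.12,-.13,.30),speed=.12)
bot.move_straight(cpos(-.14,-.18,.393),speed=.12)
bot.wait(.5); s=st('lift'); print(s['position'],s['eef_rot'])
for n in('scene','top','wrist'):
    p=snapshot(n); pickle.dump(p,open(n+'7.pkl','wb')); save(p,n+'7')
p=pickle.load(open('wrist7.pkl','rb')); w=cloud(p);x,y,z=w[...,0],w[...,1],w[...,2]
rgb=p['frame'].astype(int); r,g,b=rgb[...,0],rgb[...,1],rgb[...,2]
v,u=np.indices(z.shape); near=(v<255)&(z>.17)&(z<.23)
c=np.array(s['position'][:2]); R_=rot(np.radians(CY-90))
B=w[near&(b>r+60)];Y=w[near&(r>b+80)]; T=w[near&(abs(r-b)<30)&(u>205)&(u<355)&(v>190)]
for n,k in (('B',B),('Y',Y),('T',T)):
    q=(k[:,:2]-c)@R_; print(n,len(k),np.percentile(q[:,0],[2,50,98]).round(4),'z',np.percentile(k[:,2],[2,50,98]).round(4))
q=(T[:,:2]-c)@R_; A=np.c_[q,np.ones(len(q))]; k=np.median(T[:,2]); i=abs(T[:,2]-k)<.006
print('tilt deg',np.degrees(np.linalg.lstsq(A[i],T[i,2],rcond=None)[0][:2]))
E
```

```text
lift 25.75 c [-0.14   -0.1799] z 0.3929 F [ 0.7 -0.1 -4. ] T [ 0.01 -0.02 -0.  ] op 0.153
[ 0.52355267 -0.07430414  0.39293822] [ 1.79995119e+02  3.71040837e-03 -7.33433991e+01]
B 455 [-0.055  -0.0523 -0.0505] z [0.1825 0.2012 0.2023]
Y 534 [0.05   0.0521 0.0553] z [0.1776 0.2012 0.2025]
T 8388 [-0.0432 -0.0007  0.042 ] z [0.1738 0.2014 0.2221]
tilt deg [0.0315716  0.39203959]
```

View pics/scene7.png

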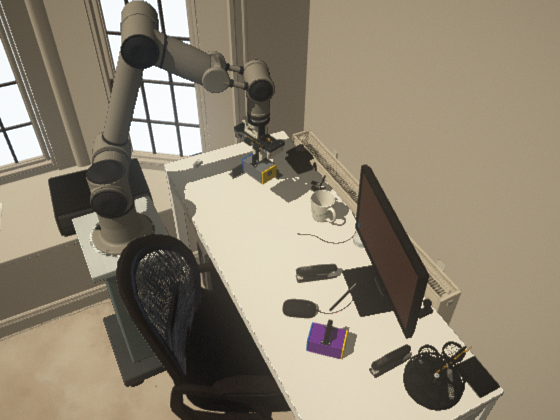

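View pics/wrist7.png

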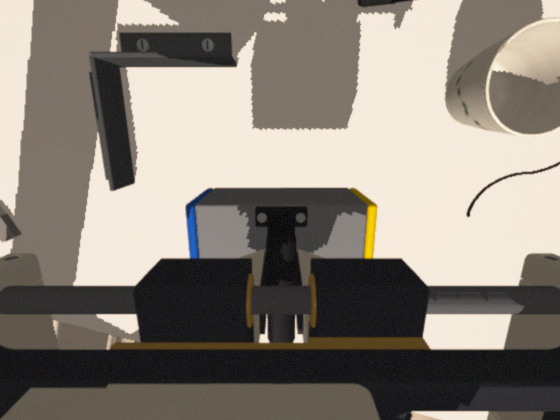

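Both fronts measure 55 mm from the centre on each side, which is shut. The underside is at about 14.5 cm, tilt is under 0.5°, and the other objects look in place.

```bash
python3 - <<'E'
from fit import *
st('end'); print(workorder.hand_in())
E
```

```text
end 25.9 c [-0.14 -0.18] z 0.393 F [-0.4  0.2 -3.9] T [-0.   -0.04 -0.01] op 0.151
the job is handed in; nothing more can be done
None
```

I took the box by its handle and pushed the yellow drawer shut against one wall of the corner stop. I then turned the box 90°, pushed the blue drawer shut against the other wall, and lifted the box. The job was handed in at 25.9 s while the arm was still holding it.

- **Drawers:** both fronts measured about 55 mm from the box centre (nominal 56 mm), and the wrist picture shows both flush. Each push ended with a firm rise to about 17 N. The drawers' 1.2 N sliding friction did not stand out from the force noise, so I judged "shut" from that rise and the pictures.
- **Hold:** the underside is about 14.5 cm above the desk and the measured tilt is below 0.5°. The grip is steady and the box is clear of the stop.
- **Other things:** I did not touch the mug, stapler, eraser or notes. By eye, the mug and stapler look unmoved in the last scene picture. I did not re-measure any of the four, and the eraser and notes were not checked separately.

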